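Refill the bench rack in reverse order

TASK

Move the two jars, the dropper bottle and the square flask from the dark steel rack into the empty wooden rack, in reverse order: whatever stands leftmost in the steel rack goes into the rightmost compartment of the wooden one, and so on along the row. Stand each one upright on the floor of its own compartment, centred on the cork disc, and never tip anything over on the way.

Things in the scene. Friction and masses are not known exactly. Their poses are not given: they have to be found in the camera images.
- primer_mid (a point): large round jar with a broad grey screw lid, the widest of the four: 52 mm across, 59 mm high; lid 51 mm across, from 39 mm to 59 mm above its foot. Its point is on its axis, half-way up; z axis up along the thing. Loose, closed, 60 to 110 g
- jar_mid (a point): small round paint jar with a white screw lid, the lowest of the four: 36 mm across, 46 mm high; lid 35 mm across, from 26 mm to 46 mm above its foot. Its point is on its axis, half-way up; z axis up along the thing. Loose, closed, 25 to 45 g
- dropper_mid (a point): slim dropper bottle, the tallest of the four: round body 29 mm across up to 60 mm above its foot, then a narrow pointed cap 14 mm across, 88 mm high in all. Its point is on its axis, half-way up; z axis up along the thing. Loose, closed, 35 to 65 g
- flask_mid (a point): square metal flask with a round black screw cap: body 44 x 44 mm and 44 mm high, cap 28 mm across from 48 mm to 64 mm above its foot, 64 mm high in all. x and y axes square to its sides. Its point is on its axis, half-way up; z axis up along the thing. Loose, closed, 65 to 120 g
- pad_primer: thin fixed black rubber pad 62 x 62 x 4 mm lying in the store rack, on which the large jar stands at the start; a grey outline of that thing's foot shows on it. It never moves, so it keeps showing where in the row the thing stood. Origin: centre of its underside
- pad_jar: thin fixed black rubber pad 62 x 62 x 4 mm lying in the store rack, on which the small jar stands at the start; a grey outline of that thing's foot shows on it. It never moves, so it keeps showing where in the row the thing stood. Origin: centre of its underside
- pad_dropper: thin fixed black rubber pad 62 x 62 x 4 mm lying in the store rack, on which the dropper bottle stands at the start; a grey outline of that thing's foot shows on it. It never moves, so it keeps showing where in the row the thing stood. Origin: centre of its underside
- pad_flask: thin fixed black rubber pad 62 x 62 x 4 mm lying in the store rack, on which the square flask stands at the start; a grey outline of that thing's foot shows on it. It never moves, so it keeps showing where in the row the thing stood. Origin: centre of its underside
- store_rack: dark steel rack, fixed, holding the four things at the start; either rack may be the nearer. 76 mm deep (x, away from the robot), 298 mm long (y, to the robot's left; turned up to 0.15 rad). Lips 14 mm, end cheeks 26 mm above the desk. Places at y = -105, -35, 35, 105 mm, each with a rubber pad, top 12 mm above the desk. Origin: centre of its underside
- bench_rack: pale wooden rack, fixed, empty at the start; outer size, axes and origin like the dark rack, turned up to 0.15 rad. Floor 8 mm above the desk. Three fins (3 mm thick, 20 mm above the desk) make four compartments, each 67 mm wide, centred at x = 0, y = -105, -35, 35, 105 mm and marked with a flat cork disc 48 mm across. Right of both racks is a box of upright sticks: cross it above 350 mm
There are look-alikes about, which are no part of the job. What is shaped like the part that bears jar_mid but green or pink is not meant.

How it is judged:
By the outcome, as a careful person would: the job done as asked, in the order asked, and still so for the second after the job is handed in, with the robot touching nothing.
It also fails if it takes over 90 s, if anything falls off the work surface, if the arm or the gripper's body presses on something with over 40 N, if the wrist force passes 120 N, or if a joint passes its speed limit or range.

ROBOT

A 7-joint arm with a two-finger parallel gripper is mounted at the origin on a cart in front of the work surface, level with it; the furniture and walls round the work are solid. World frame = base frame: x ahead of the robot, y to its left, z up, the work surface at z = 0. Lengths are in m, angles in rad, forces in N, time in s.
With the tool pointing down it reaches from about 0.425 to 0.925 m from the base axis. Payload 6.8 kg.
Tool frame: the origin (TCP) lies between the finger pads; the fingertips stand finger_overhang ahead of it and the grasp point (between the pads) lies 6 mm ahead of it (finger_overhang is the distance from the TCP to the fingertips, in m); z points along the fingers, y is the line along which they close (so a half turn about z gives the same grasp; the last joint's range is limited). The gripper opens to 85 mm and grips with 20 to 120 N. Pads are 22 mm wide; open, the fingers measure 114 mm over their backs; the gripper's body (76 mm by 85 mm) begins 54 mm behind the grasp point. The pads swing forward as they close: fully open they stand 13 mm farther back than shut.
Start: joints at [1.165, 0.477, 0.022, 1.555, -0.011, 1.109, -0.083], TCP at [0.198, -0.645, 0.256] pointing down, gripper open.
Joint ranges: [-2.96, 2.96], [-0.34, 2.1], [-1.41, 1.46], [0.24, 2.44], [-1.37, 4.51], [0.17, 1.92], [-2.96, 2.96]. Speed limits (rad/s): [2.39, 2.39, 3.14, 3.14, 3.14, 3.14, 3.14].

INTERFACE

Orientations are given as a unit quaternion [w, x, y, z].
In Python, from station import * gives the robot as it stands.
- The arm moves only by the tool drive_tool, never from a script. Its argument "increments" is a list of rows, each an object of numbers: "claw": the finger opening in m, from 0 to 0.0854; "dx", "dy", "dz": the shift along the tool's x, y, z in m; "wx", "wy", "wz": the turn, a rotation vector about the tool's x, y, z in degrees. A call has 1 to 20 rows; each row shifts and turns the commanded pose from where the row before left it, along the tool's axes as they then stand; what a row does not reach is not made up. A row lasts 1/8 s, in which the tool goes at most 62.5 mm and 10.7 degrees, less where a joint would pass 70% of its speed; a pose out of reach is approached as far as the arm can. A call with a gripper value outside its range is refused whole. The fingers move at their own pace and stop on an object; "newtons" is the grip in N (left out, the last holds). Time passes only in rows, so rows that do not move let the fingers close. It gives the time, the measured TCP pose, the force, the opening and the grip force at its end, in the units of the state.
- get_obs(): the state, without advancing time (a new reading comes with each control period).
- read_camera(name): name is "scene" or "side" or "wrist"; returns (picture, depth): 420x560x3 uint8, red, green, blue; 420x560 float32, m along the optical axis (not along the pixel's ray), 0 where there is no reading.
- calibration(name): a dict with "intrinsics" (3x3 intrinsics, pixels), "R" (3x3) and "t" (3): a world point X has camera coordinates R X + t; the wrist camera has in their place "mount" (4x4, takes a point from camera to tool coordinates, whose origin is the TCP and whose axes are the flange's). Camera axes: x right, y down, z forward; pixel columns grow to the right and rows downward; lengths in m; the calibration is good to about 2 mm. A picture is of the moment at which its call begins: read the wrist's pose just before it. calibration takes no time and is no camera call.
- hand_in(): hands the job in; it is judged then, once.
The state is a dict: "t": time; "q": joint angles; "joint_vel": joint speeds; "joint_torque": joint torques, N m; "eef_pos": TCP position; "tool_rot": TCP orientation; "contact_force": force on the tool from outside, world axes, zero at the start; "torque": the same for the moment, N m; "gripper_width": opening from 0.0 (shut) to 1.0 (fully open); "grasp_force": force on a finger pad.
Only numpy, scipy, OpenCV 4.12 (cv2) and the standard library are available. Lean on these libraries where they do the work, as an engineer would, in place of code of your own. Each camera call takes 0.05 s, during which the arm holds its last target. There are 200 camera calls.

## Working session

There is one attempt and no reset: what is moved stays moved. The work goes in short steps, Python scripts to look and compute and a tool call to move; the robot and the scene stay as the last step left them, time stands still between calls to the robot, and variables do not carry over. Pictures are saved under pics/ and viewed, at most 14 in all, crops included, and the job is handed in when it is done.

Besides the shell and the picture viewer there is one more tool, called as name([rows], argument=value, ...), one row to a line, values as JSON. drive_tool: Moves the arm, as the interface text tells. Its arguments: {"type":"object","properties":{"increments":{"type":"array","items":{"type":"object","properties":{"claw":{"type":"number"},"dx":{"type":"number"},"dy":{"type":"number"},"dz":{"type":"number"},"wx":{"type":"number"},"wy":{"type":"number"},"wz":{"type":"number"}}}},"newtons":{"type":"number"}},"required":["increments"]}

```bash
mkdir -p pics; cat > h.py <<'E'
from station import *
import numpy as np, cv2
def save(n,im): cv2.imwrite('pics/'+n,im[:,:,::-1])
def world(name,d,o=None):
    c=calibration(name);K=np.array(c["intrinsics"])
    v,u=np.mgrid[0:d.shape[0],0:d.shape[1]]
    P=np.stack([(u-K[0,2])/K[0,0]*d,(v-K[1,2])/K[1,1]*d,d],-1)
    if name!='wrist': return (P-np.array(c["t"]))@np.array(c["R"])
    from scipy.spatial.transform import Rotation as R
    M=np.array(c["mount"]);q=o["tool_rot"]
    P=P@M[:3,:3].T+M[:3,3]
    return P@R.from_quat([q[1],q[2],q[3],q[0]]).as_matrix().T+np.array(o["eef_pos"])
E
python3 - <<'E'
from h import *
o=get_obs();print(o)
try: print(finger_overhang)
except Exception as e: print(e)
for n in("scene","side","wrist"):
    im,d=read_camera(n);save(n+'0.png',im);np.savez('/tmp/'+n+'0.npz',im=im,d=d,P=world(n,d,o))
    print(n,calibration(n))
E
```

```text
{'t': 0.0, 'q': array([ 1.16489918,  0.47777386,  0.02235043,  1.55647886, -0.01154139,
        1.1093001 , -0.08304583]), 'joint_vel': array([-0.00057214, -0.00131106,  0.00050611,  0.00022177,  0.00036611,
       -0.00133546,  0.00078566]), 'joint_torque': array([ 6.71536854e-04, -5.96447217e+01,  1.60786673e+00, -2.81190258e+01,
        1.24000042e-02,  9.44174419e-03,  3.43869083e-06]), 'eef_pos': array([ 0.1978826 , -0.64475597,  0.2553319 ]), 'tool_rot': array([-8.96932673e-04,  9.88931133e-01,  1.48372421e-01, -1.87002172e-04]), 'contact_force': array([ 0.48235403,  0.23416655, -0.01032413]), 'torque': array([-0.03198115, -0.01971921, -0.06181958]), 'grasp_force': 0.0, 'gripper_width': 1.0022284815349978}
0.025
scene {'intrinsics': array([[469.93519491,   0.        , 281.90194222],
       [  0.        , 469.93519491, 208.9263463 ],
       [  0.        ,   0.        ,   1.        ]]), 'R': array([[ 0.69867604, -0.71541463, -0.00580472],
       [-0.38687562, -0.37097407, -0.84421887],
       [ 0.60181313,  0.5920812 , -0.53596717]]), 't': array([-0.32625302,  0.30750052,  0.4818
[... 210 characters left out ...]
0.53716165,  0.01406869],
       [-0.32485028,  0.48882068, -0.809646  ],
       [ 0.42803371, -0.68739487, -0.58674989]]), 't': array([0.52917585, 0.17436948, 0.78897736])}
wrist {'intrinsics': array([[310.70874962,   0.        , 276.44683866],
       [  0.        , 310.70874962, 210.51248583],
       [  0.        ,   0.        ,   1.        ]]), 'mount': array([[-5.52471252e-05, -9.48955305e-01, -3.15410567e-01,
         8.05696687e-02],
       [ 9.99999998e-01, -4.01950851e-05, -5.42270539e-05,
         5.93607383e-04],
       [ 3.87810959e-05, -3.15410569e-01,  9.48955305e-01,
        -1.17447657e-01],
       [ 0.00000000e+00,  0.00000000e+00,  0.00000000e+00,
         1.00000000e+00]])}
```

View pics/scene0.png

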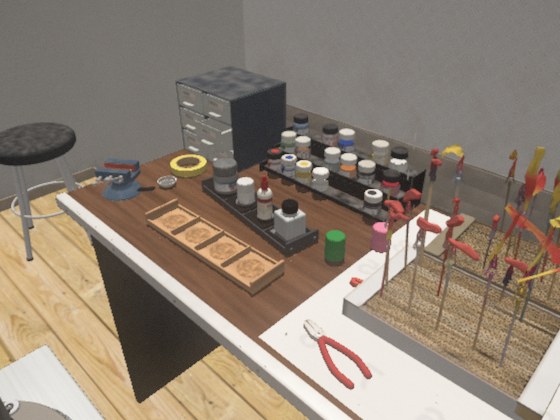

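View pics/side0.png

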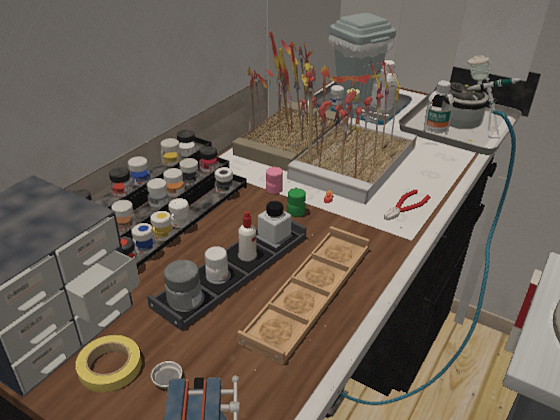

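Scene picture: in the steel rack from left, the large jar (225,173), white-lidded jar (245,190), dropper (265,203) and flask (290,218). The wooden rack is in front, its compartments running from (175,218) to (252,267). Green (335,246) and pink (380,237) jars, and the jars on the stepped shelf behind, are look-alikes. The white-lidded jar at (245,190) stands in the steel rack, so it is the one meant.

```bash
python3 - <<'E'
from h import *
A=[np.load(f'/tmp/{n}0.npz') for n in('scene','side')]
P=np.concatenate([a['P'].reshape(-1,3) for a in A]);C=np.concatenate([a['im'].reshape(-1,3) for a in A]);S=np.r_[np.zeros(420*560),np.ones(420*560)]
# topdown colour map 1.25mm/px
x0,y0,s=0.35,0.45,700
g=np.zeros((420,600,3),np.uint8)
m=(P[:,2]>-.02)&(P[:,2]<.12)
o=np.argsort(P[:,2]);o=o[m[o]]
r=((0.95-P[o,0])*s).astype(int);c=((y0-P[o,1])*s).astype(int)
k=(r>=0)&(r<420)&(c>=0)&(c<600);g[r[k],c[k]]=C[o][k]
save('top.png',cv2.resize(cv2.medianBlur(g,3),None,fx=1.3,fy=1.3))
for i,a in enumerate(A):
  pts={0:dict(primer=(225,160),jar=(245,184),drop=(265,195),flask=(290,207)),1:dict(primer=(182,272),jar=(217,255),drop=(247,235),flask=(275,209))}[i]
  for n,(u,v) in pts.items(): print(i,n,a['P'][v,u].round(4))
E
python3 - <<'E'
import cv2;im=cv2.imread('pics/scene0.png')
cv2.imwrite('pics/crop.png',cv2.resize(im[140:300,130:400],None,fx=2.9,fy=2.9,interpolation=3))
E
```

```text
0 primer [0.6097 0.3066 0.0724]
0 jar [0.584  0.2158 0.0601]
0 drop [0.5733 0.1474 0.0676]
0 flask [0.5668 0.0769 0.0747]
1 primer [0.5952 0.3009 0.0715]
1 jar [0.5863 0.2295 0.059 ]
1 drop [0.5725 0.1673 0.0646]
1 flask [0.5652 0.0944 0.0769]
```

View pics/top.png

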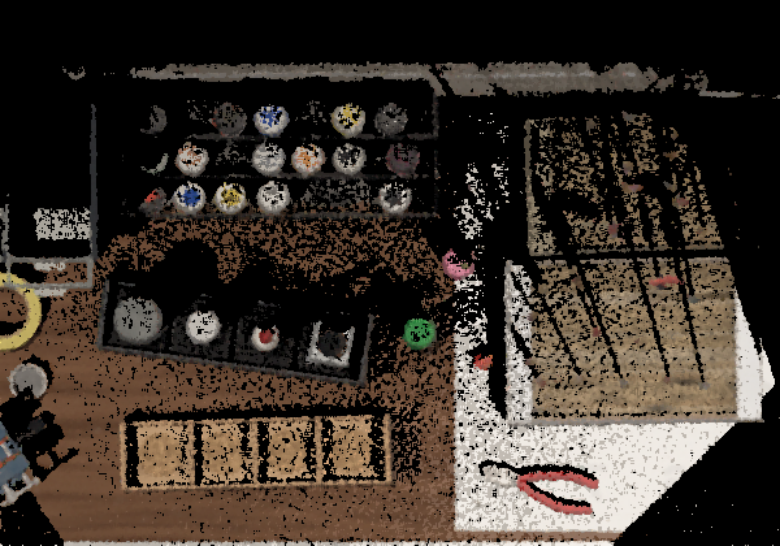

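View pics/crop.png

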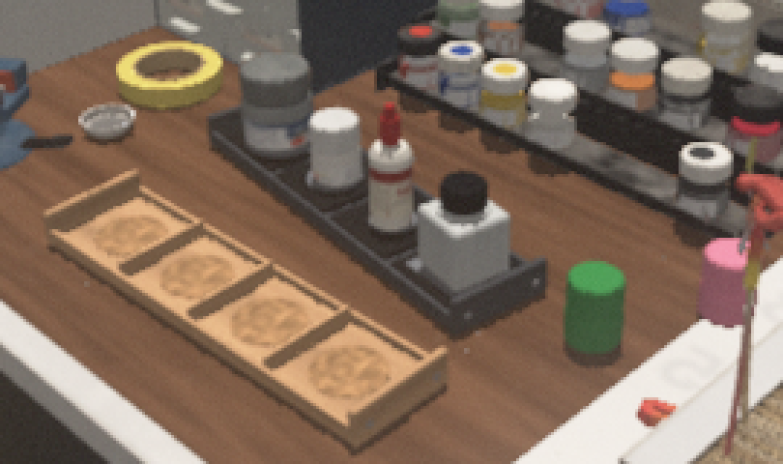

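The top-down map shows the steel rack turned about -0.13 rad and the wooden rack near 0. The crop confirms the four things and their order, with the white-lidded jar between the large jar and the dropper. Next I raise the arm and swing it over the sticks.

drive_tool([
  {"dz": -0.05,"claw": 0.085},
  {"dz": -0.05},
  {"dz": -0.05},
  {"dz": -0.05},
  {},
])

```text
schema error: expected keys claw, dx, dy, dz, wx, wy, wz
```

drive_tool([
  {"dx": 0.03,"wz": -2.5},
  {"dx": 0.0589,"wz": -5},
  {"dx": 0.0589,"wz": -5},
  {"dx": 0.0589,"wz": -5},
  {"dx": 0.0589,"wz": -5},
  {"dx": 0.0589,"wz": -5},
  {"dx": 0.0589,"wz": -5},
  {"dx": 0.0589,"wz": -5},
  {"dx": 0.0589,"wz": -5},
  {"dx": 0.0589,"wz": -5},
  {"dx": 0.0589,"wz": -5},
  {"dx": 0.0589,"wz": -5},
  {"dx": 0.0589,"wz": -5},
  {"dx": 0.03,"wz": -2.5},
  {},
  {},
])

```text
schema error: expected keys claw, dx, dy, dz, wx, wy, wz
```

drive_tool([
  {"dx": 0,"dy": 0,"dz": -0.05,"wx": 0,"wy": 0,"wz": 0,"claw": 0.085},
  {"dx": 0,"dy": 0,"dz": -0.05,"wx": 0,"wy": 0,"wz": 0,"claw": 0.085},
  {"dx": 0,"dy": 0,"dz": -0.05,"wx": 0,"wy": 0,"wz": 0,"claw": 0.085},
  {"dx": 0,"dy": 0,"dz": -0.05,"wx": 0,"wy": 0,"wz": 0,"claw": 0.085},
  {"dx": 0,"dy": 0,"dz": 0,"wx": 0,"wy": 0,"wz": 0,"claw": 0.085},
], newtons=30)

```text
t: 0.78
eef_pos: [0.1983, -0.6465, 0.4614]
tool_rot: [0.004, 0.989, 0.148, 0.001]
contact_force: [0.7, 0.2, 0.8]
gripper_width: 0.994
grasp_force: 0.0
```

drive_tool([
  {"dx": 0.03,"dy": 0,"dz": 0,"wx": 0,"wy": 0,"wz": -2.5,"claw": 0.085},
  {"dx": 0.058,"dy": 0,"dz": 0,"wx": 0,"wy": 0,"wz": -5,"claw": 0.085},
  {"dx": 0.058,"dy": 0,"dz": 0,"wx": 0,"wy": 0,"wz": -5,"claw": 0.085},
  {"dx": 0.058,"dy": 0,"dz": 0,"wx": 0,"wy": 0,"wz": -5,"claw": 0.085},
  {"dx": 0.058,"dy": 0,"dz": 0,"wx": 0,"wy": 0,"wz": -5,"claw": 0.085},
  {"dx": 0.058,"dy": 0,"dz": 0,"wx": 0,"wy": 0,"wz": -5,"claw": 0.085},
  {"dx": 0.058,"dy": 0,"dz": 0,"wx": 0,"wy": 0,"wz": -5,"claw": 0.085},
  {"dx": 0.058,"dy": 0,"dz": 0,"wx": 0,"wy": 0,"wz": -5,"claw": 0.085},
  {"dx": 0.058,"dy": 0,"dz": 0,"wx": 0,"wy": 0,"wz": -5,"claw": 0.085},
  {"dx": 0.058,"dy": 0,"dz": 0,"wx": 0,"wy": 0,"wz": -5,"claw": 0.085},
  {"dx": 0.058,"dy": 0,"dz": 0,"wx": 0,"wy": 0,"wz": -5,"claw": 0.085},
  {"dx": 0.058,"dy": 0,"dz": 0,"wx": 0,"wy": 0,"wz": -5,"claw": 0.085},
  {"dx": 0.058,"dy": 0,"dz": 0,"wx": 0,"wy": 0,"wz": -5,"claw": 0.085},
  {"dx": 0.058,"dy": 0,"dz": 0,"wx": 0,"wy": 0,"wz": -5,"claw": 0.085},
  {"dx": 0.03,"dy": 0.02,"dz": 0,"wx": 0,"wy": 0,"wz": -3,"claw": 0.085},
  {"dx": 0.03,"dy": 0,"dz": 0,"wx": 0,"wy": 0,"wz": 0,"claw": 0.085},
  {"dx": 0,"dy": 0,"dz": 0,"wx": 0,"wy": 0,"wz": 0,"claw": 0.085},
])

```text
t: 2.9
eef_pos: [0.7139, -0.0291, 0.4543]
tool_rot: [-0.002, 0.719, 0.695, -0.0]
contact_force: [0.3, -0.2, 0.2]
gripper_width: 0.996
grasp_force: 0.0
```

drive_tool([
  {"dx": 0.05,"dy": -0.032,"dz": 0,"wx": 0,"wy": 0,"wz": 0,"claw": 0.085},
  {"dx": 0.05,"dy": -0.032,"dz": 0,"wx": 0,"wy": 0,"wz": 0,"claw": 0.085},
  {"dx": 0.05,"dy": -0.032,"dz": 0.02,"wx": 0,"wy": 0,"wz": 0,"claw": 0.085},
  {"dx": 0.05,"dy": -0.032,"dz": 0.02,"wx": 0,"wy": 0,"wz": 0,"claw": 0.085},
  {"dx": 0.05,"dy": -0.032,"dz": 0.03,"wx": 0,"wy": 0,"wz": 0,"claw": 0.085},
  {"dx": 0.04,"dy": -0.032,"dz": 0.03,"wx": 0,"wy": 0,"wz": 0,"claw": 0.085},
  {"dx": 0,"dy": 0,"dz": 0,"wx": 0,"wy": 0,"wz": 0,"claw": 0.085},
  {"dx": 0,"dy": 0,"dz": 0,"wx": 0,"wy": 0,"wz": 0,"claw": 0.085},
])

```text
t: 3.9
eef_pos: [0.5369, 0.2589, 0.3578]
tool_rot: [0.0, 0.722, 0.692, -0.0]
contact_force: [0.8, 0.1, 0.1]
gripper_width: 0.996
grasp_force: 0.0
```

```bash
python3 - <<'E'
from h import *
o=get_obs();im,d=read_camera('wrist');save('w1.png',im);np.savez('/tmp/w1.npz',im=im,d=d,P=world('wrist',d,o));print(o['eef_pos'],o['tool_rot'],o['q'])
E
```

```text
[0.53693489 0.25892549 0.35778225] [ 2.79680423e-04  7.22083702e-01  6.91805472e-01 -4.87735840e-04] [-0.12374975  0.32095951 -0.55384113  1.59186083  0.17480446  1.27934423
 -0.7481035 ]
```

View pics/w1.png

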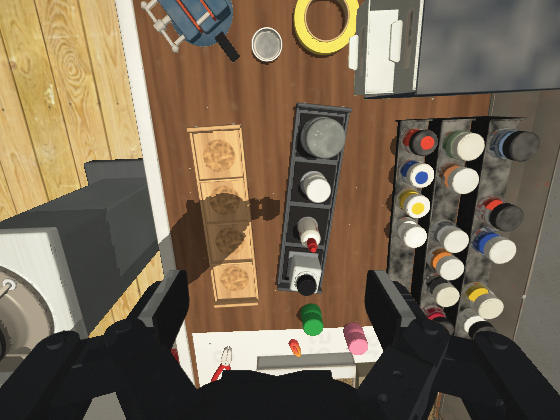

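Wrist view: wooden rack between (215,127) and (237,305), steel rack between (325,105) and (300,290), holding the large jar (325,137), small jar (316,186), dropper (310,238) and flask (303,275).

```bash
cat > meas.py <<'E'
from h import *
S={n:np.load(f'/tmp/{n}.npz') for n in('scene0','side0','w1')}
for n,a in S.items():
    P=a['P'].reshape(-1,3);C=a['im'].reshape(-1,3).astype(int)
    desk=P[(abs(P[:,0]-.47)<.12)&(abs(P[:,1]-.2)<.15)&(abs(P[:,2])<.02)]
    ok=(P[:,0]>.36)&(P[:,0]<.68)&(P[:,1]>-.02)&(P[:,1]<.4)
    hh=np.histogram(desk[:,2],bins=np.arange(-.01,.02,.001));print(n,'desk mode',hh[1][hh[0].argmax()])
    # line between racks: wood in front of x=.50-ish line
    yl=.475+ .0*P[:,1]
    for rk,col in(('wood',(C[:,0]>120)&(C[:,0]-C[:,2]>35)&(P[:,0]<.53)&(P[:,2]>.003)&(P[:,2]<.03)),
                  ('steel',(C.max(1)<95)&(C.max(1)-C.min(1)<22)&(P[:,2]>.006)&(P[:,2]<.03)&(P[:,0]>.48))):
        Q=P[ok&col][:,:2].astype(np.float32)
        g=np.zeros((400,500),np.uint8);r=((Q-[.33,-.05])*1000).astype(int);g[r[:,0],r[:,1]]=255
        g=cv2.morphologyEx(g,cv2.MORPH_CLOSE,np.ones((9,9)));k,l,s,_=cv2.connectedComponentsWithStats(g)
        b=1+s[1:,4].argmax();Q=Q[l[r[:,0],r[:,1]]==b]
        (c,sz,an)=cv2.minAreaRect(Q);print(' ',rk,np.round(c,4),np.round(sz,4),round(an,2))
    for nm,c,zl,R in(('primer',(.605,.30),.065,.035),('jar',(.588,.223),.052,.028),('dropbody',(.574,.156),.05,.022),('droptip',(.574,.156),.085,.02),('cap',(.567,.085),.068,.024)):
        m=(np.hypot(P[:,0]-c[0],P[:,1]-c[1])<R)&(P[:,2]>zl)
        Q=P[m];z=np.percentile(Q[:,2],80) if len(Q) else 0
        if len(Q)>5:
            T=Q[abs(Q[:,2]-z)<.004] if nm in('primer','jar','cap') else Q
            cc,rr=cv2.minEnclosingCircle(T[:,:2].astype(np.float32));print(' ',nm,len(T),'z',z.round(4),'mec',np.round(cc,4),round(rr,4),'mean',T[:,:2].mean(0).round(4),'bbox',T[:,:2].min(0).round(4),T[:,:2].max(0).round(4))
    m=(np.hypot(P[:,0]-.567,P[:,1]-.085)<.036)&(abs(P[:,2]-.056)<.005)
    if m.sum()>9: c,sz,an=cv2.minAreaRect(P[m][:,:2].astype(np.float32));print('  flask',m.sum(),np.round(c,4),np.round(sz,4),round(an,1))
E
python3 meas.py
```

```text
scene0 desk mode 0.0009999999999999905
  wood [0.4499 0.1672] [0.0889 0.3071] 0.98
  steel [0.5839 0.1922] [0.2991 0.0766] 82.99
  primer 230 z 0.0732 mec [0.5998 0.3002] 0.0263 mean [0.5988 0.2978] bbox [0.5748 0.2741] [0.6246 0.325 ]
  jar 132 z 0.0602 mec [0.5928 0.2274] 0.0174 mean [0.5915 0.2261] bbox [0.5759 0.2111] [0.6093 0.2438]
  dropbody 292 z 0.0848 mec [0.5799 0.1566] 0.0145 mean [0.5767 0.154 ] bbox [0.5657 0.1436] [0.5937 0.1687]
  droptip 58 z 0.0988 mec [0.5807 0.1586] 0.0069 mean [0.5795 0.157 ] bbox [0.5749 0.1521] [0.586  0.1646]
  cap 126 z 0.0777 mec [0.575  0.0864] 0.0153 mean [0.5726 0.0847] bbox [0.5599 0.0716] [0.5873 0.0999]
  flask 272 [0.5732 0.0854] [0.0455 0.0437] 80.2
side0 desk mode 0.0009999999999999905
  wood [0.4555 0.1673] [0.083  0.3022] 1.53
  steel [0.5843 0.1918] [0.2985 0.0778] 82.13
  primer 644 z 0.0726 mec [0.5988 0.2982] 0.0259 mean [0.5982 0.2997] bbox [0.5733 0.2725] [0.6242 0.3236]
  jar 259 z 0.0601 mec [0.5927 0.226 ] 0.0184 mean [0.5908 0.2272] bbox [0.5746 0.2092] [0.6078 0.2427]
  dropbody 376 z 0.0854 mec [0.5785 0.1587] 0.0142 m
[... 323 characters left out ...]
k mode -0.0010000000000000078
  wood [0.4533 0.1695] [0.0766 0.2993] 1.54
  steel [0.5854 0.192 ] [0.2967 0.0758] 81.95
  primer 1368 z 0.4153 mec [0.6023 0.268 ] 0.0075 mean [0.6018 0.2674] bbox [0.595  0.2653] [0.6096 0.2695]
  jar 546 z 0.4022 mec [0.5917 0.248 ] 0.0109 mean [0.5944 0.2476] bbox [0.5809 0.2424] [0.6024 0.2508]
  dropbody 392 z 0.0868 mec [0.5806 0.1583] 0.0145 mean [0.5795 0.163 ] bbox [0.5663 0.1455] [0.5949 0.1725]
  droptip 85 z 0.0988 mec [0.5809 0.157 ] 0.0066 mean [0.5806 0.1596] bbox [0.5743 0.1531] [0.5876 0.1639]
  cap 265 z 0.0762 mec [0.5738 0.0851] 0.0148 mean [0.5735 0.0857] bbox [0.5596 0.0707] [0.588  0.0991]
  flask 414 [0.5739 0.0855] [0.0433 0.0441] 79.0
```

```bash
cat > go.py <<'E'
from h import *
import sys
from scipy.spatial.transform import Rotation as Ro
# usage: go.py x y z yawdeg ; prints total shift in present tool axes, turn about tool z, tilt
o=get_obs();q=o['tool_rot'];R=Ro.from_quat([q[1],q[2],q[3],q[0]]).as_matrix()
a=[float(v) for v in sys.argv[1:]];p=np.radians(a[3])
G=np.array([[np.cos(p),np.sin(p),0],[np.sin(p),-np.cos(p),0],[0,0,-1]])
print('t',round(o['t'],2),'pos',o['eef_pos'].round(4),'shift mm',(1e3*R.T@(np.array(a[:3])-o['eef_pos'])).round(1),'turn',np.degrees(Ro.from_matrix(R.T@G).as_rotvec()).round(2),'w',round(o['gripper_width'],3),'f',round(o['grasp_force'],1))
E
sed -i 's/(P\[:,2\]>zl)/(P[:,2]>zl)\&(P[:,2]<.12)/' meas.py; python3 meas.py | sed -n '/w1/,$p' | grep -E 'primer|jar'
python3 go.py 0.600 0.299 0.13 82.1
```

```text
primer 1245 z 0.0714 mec [0.6006 0.2985] 0.0253 mean [0.6004 0.2992] bbox [0.5761 0.2733] [0.6251 0.3235]
  jar 458 z 0.0588 mec [0.5928 0.2268] 0.0172 mean [0.5928 0.2273] bbox [0.5764 0.2098] [0.6099 0.2432]
t 3.95 pos [0.5376 0.2584 0.3582] shift mm [ 43.4  60.5 228.2] turn [0.03 0.04 5.36] w 0.997 f 0.0
```

drive_tool([
  {"dx": 0.0087,"dy": 0.0121,"dz": 0.045,"wx": 0,"wy": 0,"wz": 0,"claw": 0.085},
  {"dx": 0.0087,"dy": 0.0121,"dz": 0.045,"wx": 0,"wy": 0,"wz": 0,"claw": 0.085},
  {"dx": 0.0087,"dy": 0.0121,"dz": 0.045,"wx": 0,"wy": 0,"wz": 0,"claw": 0.085},
  {"dx": 0.0087,"dy": 0.0121,"dz": 0.045,"wx": 0,"wy": 0,"wz": 0,"claw": 0.085},
  {"dx": 0.0087,"dy": 0.0121,"dz": 0.045,"wx": 0,"wy": 0,"wz": 5.4,"claw": 0.085},
  {"dx": 0,"dy": 0,"dz": 0,"wx": 0,"wy": 0,"wz": 0,"claw": 0.085},
  {"dx": 0,"dy": 0,"dz": 0,"wx": 0,"wy": 0,"wz": 0,"claw": 0.085},
])

```text
t: 4.82
eef_pos: [0.6002, 0.3001, 0.1347]
tool_rot: [0.0, 0.754, 0.657, 0.001]
contact_force: [0.3, -0.4, 0.2]
gripper_width: 0.997
grasp_force: 0.0
```

```bash
python3 go.py 0.600 0.299 0.062 82.1
```

```text
t 4.83 pos [0.6002 0.3001 0.1347] shift mm [-1.2 -0.2 72.7] turn [ 0.09 -0.05  0.04] w 0.997 f 0.0
```

drive_tool([
  {"dx": -0.0012,"dy": 0,"dz": 0.025,"wx": 0,"wy": 0,"wz": 0,"claw": 0.085},
  {"dx": 0,"dy": 0,"dz": 0.025,"wx": 0,"wy": 0,"wz": 0,"claw": 0.085},
  {"dx": 0,"dy": 0,"dz": 0.0225,"wx": 0,"wy": 0,"wz": 0,"claw": 0.085},
  {"dx": 0,"dy": 0,"dz": 0,"wx": 0,"wy": 0,"wz": 0,"claw": 0.085},
  {"dx": 0,"dy": 0,"dz": 0,"wx": 0,"wy": 0,"wz": 0,"claw": 0.03},
  {"dx": 0,"dy": 0,"dz": 0,"wx": 0,"wy": 0,"wz": 0,"claw": 0.03},
  {"dx": 0,"dy": 0,"dz": 0,"wx": 0,"wy": 0,"wz": 0,"claw": 0.03},
  {"dx": 0,"dy": 0,"dz": 0,"wx": 0,"wy": 0,"wz": 0,"claw": 0.03},
  {"dx": 0,"dy": 0,"dz": 0,"wx": 0,"wy": 0,"wz": 0,"claw": 0.03},
  {"dx": 0,"dy": 0,"dz": 0,"wx": 0,"wy": 0,"wz": 0,"claw": 0.03},
], newtons=30)

```text
t: 6.08
eef_pos: [0.5996, 0.3, 0.0622]
tool_rot: [0.0, 0.754, 0.657, 0.001]
contact_force: [-0.4, -0.9, 5.6]
gripper_width: 0.592
grasp_force: 30.8
```

```bash
python3 go.py 0.600 0.299 0.062 82.1
```

```text
t 6.08 pos [0.5996 0.3    0.0622] shift mm [-0.9  0.5  0.2] turn [ 0.11 -0.07  0.06] w 0.592 f 30.8
```

drive_tool([
  {"dx": 0,"dy": 0,"dz": -0.01,"wx": 0,"wy": 0,"wz": 0,"claw": 0.03},
  {"dx": 0,"dy": 0,"dz": -0.03,"wx": 0,"wy": 0,"wz": 0,"claw": 0.03},
  {"dx": 0,"dy": 0,"dz": -0.04,"wx": 0,"wy": 0,"wz": 0,"claw": 0.03},
  {"dx": 0,"dy": 0,"dz": -0.04,"wx": 0,"wy": 0,"wz": 0,"claw": 0.03},
  {"dx": -0.0205,"dy": -0.0096,"dz": 0,"wx": 0,"wy": 0,"wz": 0,"claw": 0.03},
  {"dx": -0.04,"dy": -0.02,"dz": 0,"wx": 0,"wy": 0,"wz": 0,"claw": 0.03},
  {"dx": -0.05,"dy": -0.02,"dz": 0,"wx": 0,"wy": 0,"wz": 0,"claw": 0.03},
  {"dx": -0.05,"dy": -0.02,"dz": 0,"wx": 0,"wy": 0,"wz": 0,"claw": 0.03},
  {"dx": -0.05,"dy": -0.02,"dz": 0,"wx": 0,"wy": 0,"wz": 0,"claw": 0.03},
  {"dx": -0.042,"dy": -0.02,"dz": 0,"wx": 0,"wy": 0,"wz": 0,"claw": 0.03},
  {"dx": 0,"dy": 0,"dz": 0,"wx": 0,"wy": 0,"wz": -9.4,"claw": 0.03},
  {"dx": 0,"dy": 0,"dz": 0,"wx": 0,"wy": 0,"wz": 0,"claw": 0.03},
  {"dx": 0,"dy": 0,"dz": 0,"wx": 0,"wy": 0,"wz": 0,"claw": 0.03},
])

```text
t: 7.7
eef_pos: [0.456, 0.0649, 0.181]
tool_rot: [0.0, 0.698, 0.716, 0.0]
contact_force: [0.2, 0.7, -0.4]
gripper_width: 0.591
grasp_force: 31.6
```

```bash
python3 go.py 0.4563 0.065 0.062 91.5
python3 - <<'E'
from h import *
im,d=read_camera('side');save('s2.png',im);np.savez('/tmp/s2.npz',im=im,d=d,P=world('side',d))
E
```

```text
t 7.7 pos [0.456  0.0649 0.181 ] shift mm [  0.    0.2 119. ] turn [ 0.03 -0.02 -0.06] w 0.591 f 31.6
```

View pics/s2.png

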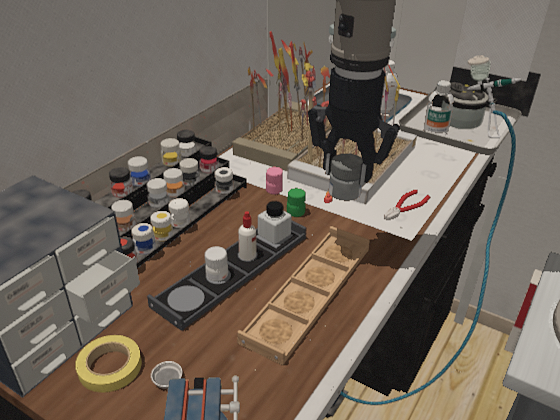

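The jar hangs upright in the grip at (345,180), over the rightmost wooden compartment (345,245). I lower it.

drive_tool([
  {"dx": 0,"dy": 0,"dz": 0.03,"wx": 0,"wy": 0,"wz": 0,"claw": 0.03},
  {"dx": 0,"dy": 0,"dz": 0.04,"wx": 0,"wy": 0,"wz": 0,"claw": 0.03},
  {"dx": 0,"dy": 0,"dz": 0.035,"wx": 0,"wy": 0,"wz": 0,"claw": 0.03},
  {"dx": 0,"dy": 0,"dz": 0.01,"wx": 0,"wy": 0,"wz": 0,"claw": 0.03},
  {"dx": 0,"dy": 0,"dz": 0.005,"wx": 0,"wy": 0,"wz": 0,"claw": 0.03},
  {"dx": 0,"dy": 0,"dz": 0.0025,"wx": 0,"wy": 0,"wz": 0,"claw": 0.03},
  {"dx": 0,"dy": 0,"dz": 0,"wx": 0,"wy": 0,"wz": 0,"claw": 0.03},
  {"dx": 0,"dy": 0,"dz": 0,"wx": 0,"wy": 0,"wz": 0,"claw": 0.03},
])

```text
t: 8.75
eef_pos: [0.4562, 0.0643, 0.0589]
tool_rot: [0.0, 0.697, 0.717, 0.0]
contact_force: [-0.0, -1.0, -0.6]
gripper_width: 0.593
grasp_force: 31.6
```

drive_tool([
  {"dx": 0,"dy": 0,"dz": 0.0007,"wx": 0,"wy": 0,"wz": 0,"claw": 0.03},
  {"dx": 0,"dy": 0,"dz": 0,"wx": 0,"wy": 0,"wz": 0,"claw": 0.055},
  {"dx": 0,"dy": 0,"dz": 0,"wx": 0,"wy": 0,"wz": 0,"claw": 0.085},
  {"dx": 0,"dy": 0,"dz": 0,"wx": 0,"wy": 0,"wz": 0,"claw": 0.085},
  {"dx": 0,"dy": 0,"dz": 0,"wx": 0,"wy": 0,"wz": 0,"claw": 0.085},
  {"dx": 0,"dy": 0,"dz": 0,"wx": 0,"wy": 0,"wz": 0,"claw": 0.085},
  {"dx": 0,"dy": 0,"dz": -0.01,"wx": 0,"wy": 0,"wz": 0,"claw": 0.085},
  {"dx": 0,"dy": 0,"dz": -0.03,"wx": 0,"wy": 0,"wz": 0,"claw": 0.085},
  {"dx": 0,"dy": 0,"dz": -0.04,"wx": 0,"wy": 0,"wz": 0,"claw": 0.085},
  {"dx": 0,"dy": 0,"dz": -0.04,"wx": 0,"wy": 0,"wz": 0,"claw": 0.085},
  {"dx": 0,"dy": 0,"dz": 0,"wx": 0,"wy": 0,"wz": 0,"claw": 0.085},
])

```text
t: 10.12
eef_pos: [0.4578, 0.0648, 0.1808]
tool_rot: [0.002, 0.697, 0.717, 0.003]
contact_force: [0.0, -0.7, -1.0]
gripper_width: 0.995
grasp_force: 0.0
```

```bash
cat > lid.py <<'E'
from h import *
import sys
# lid.py x y zlow R cams... : top-surface circle of the thing near x y
x,y,zl,R=map(float,sys.argv[1:5])
for n in sys.argv[5:]:
    o=get_obs();im,d=read_camera(n);np.savez('/tmp/last_'+n,im=im,d=d,P=(W:=world(n,d,o)));P=W.reshape(-1,3)
    Q=P[(np.hypot(P[:,0]-x,P[:,1]-y)<R)&(P[:,2]>zl)&(P[:,2]<.12)]
    if len(Q)<9: print(n,len(Q));continue
    z=np.percentile(Q[:,2],80);T=Q[abs(Q[:,2]-z)<.004]
    c,r=cv2.minEnclosingCircle(T[:,:2].astype(np.float32));print(n,len(T),'z',z.round(4),'mec',np.round(c,4),round(r,4),'mid',((T.min(0)+T.max(0))/2)[:2].round(4))
E
python3 lid.py .456 .064 .055 .036 scene side wrist
python3 go.py .5928 .2268 .17 82.1
```

```text
scene 485 z 0.0686 mec [0.4571 0.0629] 0.0268 mid [0.4576 0.0641]
side 456 z 0.069 mec [0.4562 0.0626] 0.0264 mid [0.4559 0.0629]
wrist 3070 z 0.0672 mec [0.4566 0.063 ] 0.0255 mid [0.4567 0.0632]
t 10.28 pos [0.4552 0.064  0.1771] shift mm [159.  142.    6.9] turn [-0.05  0.03  9.45] w 0.995 f 0.0
```

drive_tool([
  {"dx": 0.03,"dy": 0.027,"dz": 0,"wx": 0,"wy": 0,"wz": 0,"claw": 0.085},
  {"dx": 0.041,"dy": 0.037,"dz": 0,"wx": 0,"wy": 0,"wz": 0,"claw": 0.085},
  {"dx": 0.041,"dy": 0.037,"dz": 0,"wx": 0,"wy": 0,"wz": 0,"claw": 0.085},
  {"dx": 0.03,"dy": 0.027,"dz": 0,"wx": 0,"wy": 0,"wz": 0,"claw": 0.085},
  {"dx": 0.017,"dy": 0.014,"dz": 0,"wx": 0,"wy": 0,"wz": 0,"claw": 0.085},
  {"dx": 0,"dy": 0,"dz": 0.02,"wx": 0,"wy": 0,"wz": 9.4,"claw": 0.085},
  {"dx": 0,"dy": 0,"dz": 0.02,"wx": 0,"wy": 0,"wz": 0,"claw": 0.085},
  {"dx": 0,"dy": 0,"dz": 0,"wx": 0,"wy": 0,"wz": 0,"claw": 0.085},
  {"dx": 0,"dy": 0,"dz": 0,"wx": 0,"wy": 0,"wz": 0,"claw": 0.085},
])

```text
t: 11.4
eef_pos: [0.5933, 0.2268, 0.1374]
tool_rot: [-0.0, 0.753, 0.658, -0.0]
contact_force: [-0.2, -0.1, 0.8]
gripper_width: 0.993
grasp_force: 0.0
```

```bash
python3 go.py .5928 .2268 .05 82.1
```

```text
t 11.4 pos [0.5933 0.2268 0.1374] shift mm [-0.1 -0.5 87.4] turn [-0.02  0.01  0.14] w 0.993 f 0.0
```

drive_tool([
  {"dx": 0,"dy": -0.0005,"dz": 0.03,"wx": 0,"wy": 0,"wz": 0,"claw": 0.085},
  {"dx": 0,"dy": 0,"dz": 0.035,"wx": 0,"wy": 0,"wz": 0,"claw": 0.085},
  {"dx": 0,"dy": 0,"dz": 0.0225,"wx": 0,"wy": 0,"wz": 0,"claw": 0.085},
  {"dx": 0,"dy": 0,"dz": 0,"wx": 0,"wy": 0,"wz": 0,"claw": 0.085},
  {"dx": 0,"dy": 0,"dz": 0,"wx": 0,"wy": 0,"wz": 0,"claw": 0.02},
  {"dx": 0,"dy": 0,"dz": 0,"wx": 0,"wy": 0,"wz": 0,"claw": 0.02},
  {"dx": 0,"dy": 0,"dz": 0,"wx": 0,"wy": 0,"wz": 0,"claw": 0.02},
  {"dx": 0,"dy": 0,"dz": 0,"wx": 0,"wy": 0,"wz": 0,"claw": 0.02},
  {"dx": 0,"dy": 0,"dz": 0,"wx": 0,"wy": 0,"wz": 0,"claw": 0.02},
  {"dx": 0,"dy": 0,"dz": 0,"wx": 0,"wy": 0,"wz": 0,"claw": 0.02},
  {"dx": 0,"dy": 0,"dz": 0,"wx": 0,"wy": 0,"wz": 0,"claw": 0.02},
], newtons=25)

```text
t: 12.78
eef_pos: [0.5935, 0.2275, 0.0511]
tool_rot: [0.0, 0.754, 0.657, 0.001]
contact_force: [-1.2, -0.2, 6.0]
gripper_width: 0.406
grasp_force: 24.6
```

```bash
python3 go.py .4544 .134 .05 91.5
```

```text
t 12.78 pos [0.5935 0.2275 0.0511] shift mm [-111.6 -125.     0.8] turn [ 0.09 -0.03 -9.34] w 0.406 f 24.6
```

drive_tool([
  {"dx": 0,"dy": 0,"dz": -0.01,"wx": 0,"wy": 0,"wz": 0,"claw": 0.02},
  {"dx": 0,"dy": 0,"dz": -0.03,"wx": 0,"wy": 0,"wz": 0,"claw": 0.02},
  {"dx": 0,"dy": 0,"dz": -0.04,"wx": 0,"wy": 0,"wz": 0,"claw": 0.02},
  {"dx": 0,"dy": 0,"dz": -0.04,"wx": 0,"wy": 0,"wz": 0,"claw": 0.02},
  {"dx": -0.02,"dy": -0.022,"dz": 0,"wx": 0,"wy": 0,"wz": 0,"claw": 0.02},
  {"dx": -0.035,"dy": -0.04,"dz": 0,"wx": 0,"wy": 0,"wz": 0,"claw": 0.02},
  {"dx": -0.035,"dy": -0.04,"dz": 0,"wx": 0,"wy": 0,"wz": 0,"claw": 0.02},
  {"dx": -0.021,"dy": -0.023,"dz": 0,"wx": 0,"wy": 0,"wz": 0,"claw": 0.02},
  {"dx": 0,"dy": 0,"dz": 0,"wx": 0,"wy": 0,"wz": -9.3,"claw": 0.02},
  {"dx": 0,"dy": 0,"dz": 0.04,"wx": 0,"wy": 0,"wz": 0,"claw": 0.02},
  {"dx": 0,"dy": 0,"dz": 0.03,"wx": 0,"wy": 0,"wz": 0,"claw": 0.02},
  {"dx": 0,"dy": 0,"dz": 0,"wx": 0,"wy": 0,"wz": 0,"claw": 0.02},
  {"dx": 0,"dy": 0,"dz": 0,"wx": 0,"wy": 0,"wz": 0,"claw": 0.02},
])

```text
t: 14.4
eef_pos: [0.4545, 0.1347, 0.1011]
tool_rot: [0.0, 0.698, 0.716, 0.001]
contact_force: [0.7, 0.3, -0.3]
gripper_width: 0.402
grasp_force: 25.1
```

```bash
python3 go.py .4544 .1345 .0471 91.5
```

```text
t 14.4 pos [0.4545 0.1347 0.1011] shift mm [-0.2 -0.1 54. ] turn [ 0.07 -0.02 -0.02] w 0.402 f 25.1
```

drive_tool([
  {"dx": 0,"dy": 0,"dz": 0.03,"wx": 0,"wy": 0,"wz": 0,"claw": 0.02},
  {"dx": 0,"dy": 0,"dz": 0.016,"wx": 0,"wy": 0,"wz": 0,"claw": 0.02},
  {"dx": 0,"dy": 0,"dz": 0.005,"wx": 0,"wy": 0,"wz": 0,"claw": 0.02},
  {"dx": 0,"dy": 0,"dz": 0.003,"wx": 0,"wy": 0,"wz": 0,"claw": 0.02},
  {"dx": 0,"dy": 0,"dz": 0,"wx": 0,"wy": 0,"wz": 0,"claw": 0.02},
  {"dx": 0,"dy": 0,"dz": 0,"wx": 0,"wy": 0,"wz": 0,"claw": 0.02},
  {"dx": 0,"dy": 0,"dz": 0,"wx": 0,"wy": 0,"wz": 0,"claw": 0.039},
  {"dx": 0,"dy": 0,"dz": 0,"wx": 0,"wy": 0,"wz": 0,"claw": 0.07},
  {"dx": 0,"dy": 0,"dz": 0,"wx": 0,"wy": 0,"wz": 0,"claw": 0.085},
  {"dx": 0,"dy": 0,"dz": 0,"wx": 0,"wy": 0,"wz": 0,"claw": 0.085},
  {"dx": 0,"dy": 0,"dz": 0,"wx": 0,"wy": 0,"wz": 0,"claw": 0.085},
  {"dx": 0,"dy": 0,"dz": -0.01,"wx": 0,"wy": 0,"wz": 0,"claw": 0.085},
  {"dx": 0,"dy": 0,"dz": -0.04,"wx": 0,"wy": 0,"wz": 0,"claw": 0.085},
  {"dx": 0,"dy": 0,"dz": -0.04,"wx": 0,"wy": 0,"wz": 0,"claw": 0.085},
  {"dx": 0,"dy": 0,"dz": -0.033,"wx": 0,"wy": 0,"wz": 0,"claw": 0.085},
  {"dx": 0,"dy": 0,"dz": 0,"wx": 0,"wy": 0,"wz": 0,"claw": 0.085},
])

```text
t: 16.4
eef_pos: [0.4555, 0.1349, 0.1719]
tool_rot: [0.002, 0.698, 0.716, 0.002]
contact_force: [-0.4, 0.0, -0.4]
gripper_width: 0.994
grasp_force: 0.0
```

```bash
python3 lid.py .4544 .134 .045 .026 side wrist
python3 go.py .580 .1578 .17 82.1
```

```text
side 258 z 0.0562 mec [0.453 0.134] 0.0184 mid [0.453  0.1338]
wrist 1367 z 0.0546 mec [0.4536 0.1337] 0.0175 mid [0.4534 0.1339]
t 16.5 pos [0.4538 0.134  0.1692] shift mm [ 20.6 126.7  -0.7] turn [0.04 0.01 9.35] w 0.996 f 0.0
```

drive_tool([
  {"dx": 0.0036,"dy": 0.0227,"dz": 0,"wx": 0,"wy": 0,"wz": 0,"claw": 0.085},
  {"dx": 0.007,"dy": 0.042,"dz": 0,"wx": 0,"wy": 0,"wz": 0,"claw": 0.085},
  {"dx": 0.006,"dy": 0.04,"dz": 0,"wx": 0,"wy": 0,"wz": 0,"claw": 0.085},
  {"dx": 0.004,"dy": 0.022,"dz": 0,"wx": 0,"wy": 0,"wz": 0,"claw": 0.085},
  {"dx": 0,"dy": 0,"dz": 0.02,"wx": 0,"wy": 0,"wz": 9.3,"claw": 0.085},
  {"dx": 0,"dy": 0,"dz": 0,"wx": 0,"wy": 0,"wz": 0,"claw": 0.085},
  {"dx": 0,"dy": 0,"dz": 0,"wx": 0,"wy": 0,"wz": 0,"claw": 0.085},
])

```text
t: 17.38
eef_pos: [0.5794, 0.1581, 0.1486]
tool_rot: [-0.0, 0.753, 0.658, -0.001]
contact_force: [0.1, 0.8, 0.5]
gripper_width: 0.995
grasp_force: 0.0
```

```bash
python3 go.py .580 .1578 .064 82.1
```

```text
t 17.38 pos [0.5794 0.1581 0.1486] shift mm [-0.2  0.7 84.6] turn [-0.07  0.03  0.26] w 0.995 f 0.0
```

drive_tool([
  {"dx": 0,"dy": 0.0007,"dz": 0.03,"wx": 0,"wy": 0,"wz": 0,"claw": 0.085},
  {"dx": 0,"dy": 0,"dz": 0.035,"wx": 0,"wy": 0,"wz": 0,"claw": 0.085},
  {"dx": 0,"dy": 0,"dz": 0.0195,"wx": 0,"wy": 0,"wz": 0,"claw": 0.085},
  {"dx": 0,"dy": 0,"dz": 0,"wx": 0,"wy": 0,"wz": 0,"claw": 0.085},
  {"dx": 0,"dy": 0,"dz": 0,"wx": 0,"wy": 0,"wz": 0,"claw": 0.045},
  {"dx": 0,"dy": 0,"dz": 0,"wx": 0,"wy": 0,"wz": 0,"claw": 0.036},
  {"dx": 0,"dy": 0,"dz": 0,"wx": 0,"wy": 0,"wz": 0,"claw": 0.03},
  {"dx": 0,"dy": 0,"dz": 0,"wx": 0,"wy": 0,"wz": 0,"claw": 0.02},
  {"dx": 0,"dy": 0,"dz": 0,"wx": 0,"wy": 0,"wz": 0,"claw": 0.015},
  {"dx": 0,"dy": 0,"dz": 0,"wx": 0,"wy": 0,"wz": 0,"claw": 0.015},
  {"dx": 0,"dy": 0,"dz": 0,"wx": 0,"wy": 0,"wz": 0,"claw": 0.015},
  {"dx": 0,"dy": 0,"dz": 0,"wx": 0,"wy": 0,"wz": 0,"claw": 0.015},
])

```text
t: 18.88
eef_pos: [0.5812, 0.1582, 0.0653]
tool_rot: [0.0, 0.754, 0.657, 0.001]
contact_force: [-0.5, -0.8, 6.1]
gripper_width: 0.332
grasp_force: 24.6
```

```bash
python3 go.py .4526 .204 .06 91.5
```

```text
t 18.88 pos [0.5812 0.1582 0.0653] shift mm [  27.8 -133.7    5.2] turn [ 0.07 -0.01 -9.34] w 0.332 f 24.6
```

drive_tool([
  {"dx": 0,"dy": 0,"dz": -0.01,"wx": 0,"wy": 0,"wz": 0,"claw": 0.015},
  {"dx": 0,"dy": 0,"dz": -0.03,"wx": 0,"wy": 0,"wz": 0,"claw": 0.015},
  {"dx": 0,"dy": 0,"dz": -0.04,"wx": 0,"wy": 0,"wz": 0,"claw": 0.015},
  {"dx": 0,"dy": 0,"dz": -0.03,"wx": 0,"wy": 0,"wz": 0,"claw": 0.015},
  {"dx": 0.005,"dy": -0.0237,"dz": 0,"wx": 0,"wy": 0,"wz": 0,"claw": 0.015},
  {"dx": 0.009,"dy": -0.042,"dz": 0,"wx": 0,"wy": 0,"wz": 0,"claw": 0.015},
  {"dx": 0.009,"dy": -0.042,"dz": 0,"wx": 0,"wy": 0,"wz": 0,"claw": 0.015},
  {"dx": 0.005,"dy": -0.026,"dz": 0,"wx": 0,"wy": 0,"wz": 0,"claw": 0.015},
  {"dx": 0,"dy": 0,"dz": 0,"wx": 0,"wy": 0,"wz": -9.3,"claw": 0.015},
  {"dx": 0,"dy": 0,"dz": 0.03,"wx": 0,"wy": 0,"wz": 0,"claw": 0.015},
  {"dx": 0,"dy": 0,"dz": 0.03,"wx": 0,"wy": 0,"wz": 0,"claw": 0.015},
  {"dx": 0,"dy": 0,"dz": 0,"wx": 0,"wy": 0,"wz": 0,"claw": 0.015},
  {"dx": 0,"dy": 0,"dz": 0,"wx": 0,"wy": 0,"wz": 0,"claw": 0.015},
])

```text
t: 20.5
eef_pos: [0.4525, 0.2044, 0.1155]
tool_rot: [0.0, 0.698, 0.716, 0.0]
contact_force: [-0.3, -0.4, 0.6]
gripper_width: 0.329
grasp_force: 24.9
```

```bash
python3 go.py .4526 .2042 .0615 91.5
```

```text
t 20.5 pos [0.4525 0.2044 0.1155] shift mm [-0.2  0.  54. ] turn [ 0.05 -0.03 -0.03] w 0.329 f 24.9
```

drive_tool([
  {"dx": 0,"dy": 0,"dz": 0.03,"wx": 0,"wy": 0,"wz": 0,"claw": 0.015},
  {"dx": 0,"dy": 0,"dz": 0.016,"wx": 0,"wy": 0,"wz": 0,"claw": 0.015},
  {"dx": 0,"dy": 0,"dz": 0.005,"wx": 0,"wy": 0,"wz": 0,"claw": 0.015},
  {"dx": 0,"dy": 0,"dz": 0.003,"wx": 0,"wy": 0,"wz": 0,"claw": 0.015},
  {"dx": 0,"dy": 0,"dz": 0,"wx": 0,"wy": 0,"wz": 0,"claw": 0.015},
  {"dx": 0,"dy": 0,"dz": 0,"wx": 0,"wy": 0,"wz": 0,"claw": 0.015},
  {"dx": 0,"dy": 0,"dz": 0,"wx": 0,"wy": 0,"wz": 0,"claw": 0.032},
  {"dx": 0,"dy": 0,"dz": 0,"wx": 0,"wy": 0,"wz": 0,"claw": 0.045},
  {"dx": 0,"dy": 0,"dz": 0,"wx": 0,"wy": 0,"wz": 0,"claw": 0.085},
  {"dx": 0,"dy": 0,"dz": 0,"wx": 0,"wy": 0,"wz": 0,"claw": 0.085},
  {"dx": 0,"dy": 0,"dz": 0,"wx": 0,"wy": 0,"wz": 0,"claw": 0.085},
  {"dx": 0,"dy": 0,"dz": 0,"wx": 0,"wy": 0,"wz": 0,"claw": 0.085},
  {"dx": 0,"dy": 0,"dz": -0.02,"wx": 0,"wy": 0,"wz": 0,"claw": 0.085},
  {"dx": 0,"dy": 0,"dz": -0.04,"wx": 0,"wy": 0,"wz": 0,"claw": 0.085},
  {"dx": 0,"dy": 0,"dz": -0.05,"wx": 0,"wy": 0,"wz": 0,"claw": 0.085},
  {"dx": 0,"dy": 0,"dz": 0,"wx": 0,"wy": 0,"wz": 0,"claw": 0.085},
])

```text
t: 22.5
eef_pos: [0.4542, 0.2053, 0.174]
tool_rot: [0.001, 0.698, 0.716, 0.003]
contact_force: [-0.4, 0.1, -0.4]
gripper_width: 0.999
grasp_force: 0.0
```

```bash
python3 lid.py .4526 .204 .08 .02 scene side wrist
python3 go.py .5737 .0855 .15 82.1
```

```text
scene 22 z 0.0941 mec [0.4527 0.2037] 0.0038 mid [0.4529 0.2043]
side 37 z 0.0949 mec [0.4518 0.2035] 0.0049 mid [0.4515 0.2035]
wrist 128 z 0.0952 mec [0.4523 0.2042] 0.0042 mid [0.4523 0.2042]
t 22.65 pos [0.4517 0.2035 0.1699] shift mm [-121.   119.    19.9] turn [-0.04  0.04  9.35] w 0.993 f 0.0
```

drive_tool([
  {"dx": -0.021,"dy": 0.019,"dz": 0,"wx": 0,"wy": 0,"wz": 0,"claw": 0.085},
  {"dx": -0.04,"dy": 0.04,"dz": 0,"wx": 0,"wy": 0,"wz": 0,"claw": 0.085},
  {"dx": -0.04,"dy": 0.04,"dz": 0,"wx": 0,"wy": 0,"wz": 0,"claw": 0.085},
  {"dx": -0.02,"dy": 0.02,"dz": 0,"wx": 0,"wy": 0,"wz": 0,"claw": 0.085},
  {"dx": 0,"dy": 0,"dz": 0.02,"wx": 0,"wy": 0,"wz": 10.2,"claw": 0.085},
  {"dx": 0,"dy": 0,"dz": 0.02,"wx": 0,"wy": 0,"wz": 0,"claw": 0.085},
  {"dx": 0,"dy": 0,"dz": 0,"wx": 0,"wy": 0,"wz": 0,"claw": 0.085},
  {"dx": 0,"dy": 0,"dz": 0,"wx": 0,"wy": 0,"wz": 0,"claw": 0.085},
])

```text
t: 23.65
eef_pos: [0.5739, 0.0867, 0.1304]
tool_rot: [-0.0, 0.758, 0.652, -0.0]
contact_force: [0.1, 0.5, -0.1]
gripper_width: 0.993
grasp_force: 0.0
```

```bash
python3 go.py .5737 .0855 .048 81.2; python3 - <<'E'
from h import *
o=get_obs();im,d=read_camera('wrist');P=world('wrist',d,o).reshape(-1,3)
m=(np.hypot(P[:,0]-.5737,P[:,1]-.0855)<.036)&(abs(P[:,2]-.056)<.004)
print(m.sum(),cv2.minAreaRect(P[m][:,:2].astype(np.float32)))
E
```

```text
t 23.65 pos [0.5739 0.0867 0.1304] shift mm [-1.2  0.  82.4] turn [-0.03 -0.01  0.23] w 0.993 f 0.0
2048 ((0.5737035274505615, 0.08500474691390991), (0.04347740113735199, 0.04355253279209137), 79.61563873291016)
```

drive_tool([
  {"dx": -0.0015,"dy": 0,"dz": 0.03,"wx": 0,"wy": 0,"wz": 1.8,"claw": 0.085},
  {"dx": 0,"dy": 0,"dz": 0.035,"wx": 0,"wy": 0,"wz": 0,"claw": 0.085},
  {"dx": 0,"dy": 0,"dz": 0.0175,"wx": 0,"wy": 0,"wz": 0,"claw": 0.085},
  {"dx": 0,"dy": 0,"dz": 0,"wx": 0,"wy": 0,"wz": 0,"claw": 0.085},
  {"dx": 0,"dy": 0,"dz": 0,"wx": 0,"wy": 0,"wz": 0,"claw": 0.05},
  {"dx": 0,"dy": 0,"dz": 0,"wx": 0,"wy": 0,"wz": 0,"claw": 0.03},
  {"dx": 0,"dy": 0,"dz": 0,"wx": 0,"wy": 0,"wz": 0,"claw": 0.03},
  {"dx": 0,"dy": 0,"dz": 0,"wx": 0,"wy": 0,"wz": 0,"claw": 0.03},
  {"dx": 0,"dy": 0,"dz": 0,"wx": 0,"wy": 0,"wz": 0,"claw": 0.03},
  {"dx": 0,"dy": 0,"dz": 0,"wx": 0,"wy": 0,"wz": 0,"claw": 0.03},
  {"dx": 0,"dy": 0,"dz": 0,"wx": 0,"wy": 0,"wz": 0,"claw": 0.03},
], newtons=35)

```text
t: 25.08
eef_pos: [0.5748, 0.0847, 0.0492]
tool_rot: [0.001, 0.769, 0.639, 0.001]
contact_force: [-1.6, -0.8, 6.4]
gripper_width: 0.51
grasp_force: 36.8
```

```bash
python3 go.py .4507 .2745 .05 91.5
```

```text
t 25.07 pos [0.5748 0.0847 0.0492] shift mm [ 163.9 -156.7   -1. ] turn [  0.12  -0.02 -12.04] w 0.51 f 36.8
```

drive_tool([
  {"dx": 0,"dy": 0,"dz": -0.01,"wx": 0,"wy": 0,"wz": 0,"claw": 0.03},
  {"dx": 0,"dy": 0,"dz": -0.03,"wx": 0,"wy": 0,"wz": 0,"claw": 0.03},
  {"dx": 0,"dy": 0,"dz": -0.04,"wx": 0,"wy": 0,"wz": 0,"claw": 0.03},
  {"dx": 0,"dy": 0,"dz": -0.04,"wx": 0,"wy": 0,"wz": 0,"claw": 0.03},
  {"dx": 0,"dy": 0,"dz": -0.02,"wx": 0,"wy": 0,"wz": 0,"claw": 0.03},
  {"dx": 0.0185,"dy": -0.0167,"dz": 0,"wx": 0,"wy": 0,"wz": 0,"claw": 0.03},
  {"dx": 0.03,"dy": -0.03,"dz": 0,"wx": 0,"wy": 0,"wz": 0,"claw": 0.03},
  {"dx": 0.04,"dy": -0.04,"dz": 0,"wx": 0,"wy": 0,"wz": 0,"claw": 0.03},
  {"dx": 0.04,"dy": -0.04,"dz": 0,"wx": 0,"wy": 0,"wz": 0,"claw": 0.03},
  {"dx": 0.035,"dy": -0.03,"dz": 0,"wx": 0,"wy": 0,"wz": 0,"claw": 0.03},
  {"dx": 0,"dy": 0,"dz": 0,"wx": 0,"wy": 0,"wz": -6,"claw": 0.03},
  {"dx": 0,"dy": 0,"dz": 0,"wx": 0,"wy": 0,"wz": -6,"claw": 0.03},
  {"dx": 0,"dy": 0,"dz": 0.04,"wx": 0,"wy": 0,"wz": 0,"claw": 0.03},
  {"dx": 0,"dy": 0,"dz": 0.04,"wx": 0,"wy": 0,"wz": 0,"claw": 0.03},
  {"dx": 0,"dy": 0,"dz": 0,"wx": 0,"wy": 0,"wz": 0,"claw": 0.03},
  {"dx": 0,"dy": 0,"dz": 0,"wx": 0,"wy": 0,"wz": 0,"claw": 0.03},
])

```text
t: 27.08
eef_pos: [0.4503, 0.2745, 0.1094]
tool_rot: [0.0, 0.698, 0.716, 0.001]
contact_force: [-0.9, 1.1, -1.0]
gripper_width: 0.508
grasp_force: 36.1
```

```bash
python3 go.py .4507 .2737 .0455 91.5
```

```text
t 27.07 pos [0.4503 0.2745 0.1094] shift mm [-0.9  0.3 63.9] turn [ 0.07 -0.05 -0.03] w 0.508 f 36.1
```

drive_tool([
  {"dx": -0.0005,"dy": 0,"dz": 0.04,"wx": 0,"wy": 0,"wz": 0,"claw": 0.03},
  {"dx": 0,"dy": 0,"dz": 0.016,"wx": 0,"wy": 0,"wz": 0,"claw": 0.03},
  {"dx": 0,"dy": 0,"dz": 0.005,"wx": 0,"wy": 0,"wz": 0,"claw": 0.03},
  {"dx": 0,"dy": 0,"dz": 0.003,"wx": 0,"wy": 0,"wz": 0,"claw": 0.03},
  {"dx": 0,"dy": 0,"dz": 0,"wx": 0,"wy": 0,"wz": 0,"claw": 0.03},
  {"dx": 0,"dy": 0,"dz": 0,"wx": 0,"wy": 0,"wz": 0,"claw": 0.03},
  {"dx": 0,"dy": 0,"dz": 0,"wx": 0,"wy": 0,"wz": 0,"claw": 0.047},
  {"dx": 0,"dy": 0,"dz": 0,"wx": 0,"wy": 0,"wz": 0,"claw": 0.06},
  {"dx": 0,"dy": 0,"dz": 0,"wx": 0,"wy": 0,"wz": 0,"claw": 0.085},
  {"dx": 0,"dy": 0,"dz": 0,"wx": 0,"wy": 0,"wz": 0,"claw": 0.085},
  {"dx": 0,"dy": 0,"dz": 0,"wx": 0,"wy": 0,"wz": 0,"claw": 0.085},
  {"dx": 0,"dy": 0,"dz": 0,"wx": 0,"wy": 0,"wz": 0,"claw": 0.085},
  {"dx": 0,"dy": 0,"dz": -0.01,"wx": 0,"wy": 0,"wz": 0,"claw": 0.085},
  {"dx": 0,"dy": 0,"dz": -0.03,"wx": 0,"wy": 0,"wz": 0,"claw": 0.085},
  {"dx": 0,"dy": 0,"dz": -0.05,"wx": 0,"wy": 0,"wz": 0,"claw": 0.085},
  {"dx": 0,"dy": 0,"dz": -0.05,"wx": 0,"wy": 0,"wz": 0,"claw": 0.085},
  {"dx": 0,"dy": 0,"dz": -0.05,"wx": 0,"wy": 0,"wz": 0,"claw": 0.085},
  {"dx": 0,"dy": 0,"dz": 0,"wx": 0,"wy": 0,"wz": 0,"claw": 0.085},
  {"dx": 0,"dy": 0,"dz": 0,"wx": 0,"wy": 0,"wz": 0,"claw": 0.085},
])

```text
t: 29.45
eef_pos: [0.4495, 0.2731, 0.2341]
tool_rot: [0.0, 0.698, 0.716, -0.0]
contact_force: [0.1, 1.1, -0.6]
gripper_width: 0.998
grasp_force: 0.0
```

```bash
python3 - <<'E'
from h import *
o=get_obs();im,d=read_camera('wrist');save('w9.png',im);P=world('wrist',d,o).reshape(-1,3);C=im.reshape(-1,3).astype(int)
m=(C[:,0]>120)&(C[:,0]-C[:,2]>35)&(P[:,0]<.5)&(P[:,0]>.39)&(P[:,1]<.34)&(P[:,1]>0)&(P[:,2]>.004)&(P[:,2]<.03)
print('wood',cv2.minAreaRect(P[m][:,:2].astype(np.float32)))
for nm,x,y,zl,R in(('primer',.4563,.064,.06,.036),('jar',.4544,.134,.047,.026),('drop',.4526,.204,.08,.02),('cap',.4507,.274,.064,.024)):
    Q=P[(np.hypot(P[:,0]-x,P[:,1]-y)<R)&(P[:,2]>zl)&(P[:,2]<.11)].astype(np.float32)
    z=np.percentile(Q[:,2],80);T=Q[abs(Q[:,2]-z)<.004];print(nm,len(T),z,cv2.minEnclosingCircle(T[:,:2]))
im,_=read_camera('side');save('s9.png',im)
E
```

```text
wood ((0.4531700909137726, 0.1701681762933731), (0.0761646255850792, 0.2980576455593109), 1.466894268989563)Traceback (most recent call last):
  File "<stdin>", line 7, in <module>
cv2.error: OpenCV(4.12.0) /io/opencv/modules/imgproc/src/shapedescr.cpp:201: error: (-215:Assertion failed) count >= 0 && (depth == CV_32F || depth == CV_32S) in function 'minEnclosingCircle'
```

View pics/w9.png

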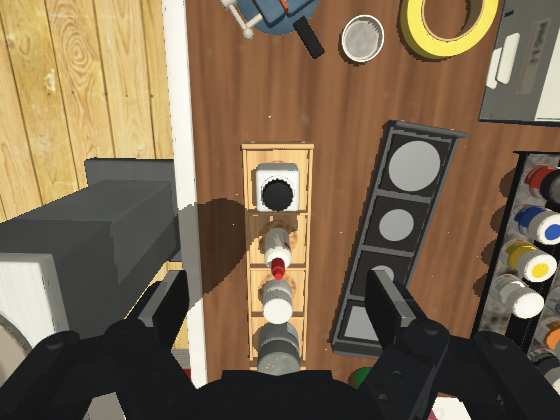

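Wrist view: the wooden rack now holds, from left, flask (278,190), dropper (278,250), small jar (278,300) and large jar (278,348), all upright. The steel rack is empty.

```bash
python3 - <<'E'
from h import *
for cam in('wrist','scene','side'):
    o=get_obs();im,d=read_camera(cam);P=world(cam,d,o).reshape(-1,3)
    if cam=='side': save('s9.png',im)
    for nm,x,y,zl,R in(('primer',.4559,.065,.06,.036),('jar',.4541,.135,.047,.026),('drop',.4523,.205,.08,.02),('cap',.4505,.275,.064,.024)):
        Q=P[(np.hypot(P[:,0]-x,P[:,1]-y)<R)&(P[:,2]>zl)&(P[:,2]<.11)].astype(np.float32)
        if len(Q)<6: continue
        z=np.percentile(Q[:,2],80);T=np.ascontiguousarray(Q[abs(Q[:,2]-z)<.004][:,:2]);c,r=cv2.minEnclosingCircle(T);print(cam,nm,len(T),z.round(4),np.round(c,4),round(r,4),'off mm',(1e3*(np.array(c)-[x,y])).round(1))
E
```

```text
wrist primer 823 0.067 [0.4564 0.0653] 0.0254 off mm [0.5 0.3]
wrist jar 623 0.0545 [0.4538 0.134 ] 0.0174 off mm [-0.3 -1. ]
wrist drop 62 0.0952 [0.4524 0.2044] 0.0038 off mm [ 0.1 -0.6]
wrist cap 699 0.0723 [0.4502 0.2739] 0.0147 off mm [-0.3 -1.1]
scene primer 483 0.0687 [0.4576 0.0641] 0.0258 off mm [ 1.7 -0.9]
scene jar 201 0.0562 [0.4549 0.1349] 0.018 off mm [ 0.8 -0.1]
scene drop 22 0.0934 [0.4521 0.2045] 0.0051 off mm [-0.2 -0.5]
scene cap 112 0.0739 [0.4513 0.2732] 0.0161 off mm [ 0.8 -1.8]
side primer 463 0.0689 [0.4555 0.0638] 0.0265 off mm [-0.4 -1.2]
side jar 256 0.0561 [0.4529 0.1339] 0.0182 off mm [-1.2 -1.1]
side drop 34 0.095 [0.4505 0.2044] 0.0044 off mm [-1.8 -0.6]
side cap 257 0.0737 [0.4486 0.2733] 0.0152 off mm [-1.9 -1.7]
```

View pics/s9.png

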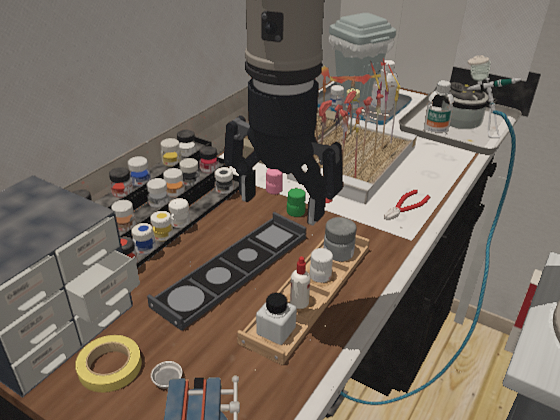

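The side view shows flask (276,318), dropper (300,285), small jar (320,265) and large jar (340,240), all upright and within about 1 mm of centre by the wrist camera. The gripper is clear of everything, so I hand in.

```bash
python3 -c "
from station import *
print(hand_in())"
```

```text
the job is handed in; nothing more can be done
None
```

The job is handed in: all four things stand upright in the wooden rack in reverse order (flask, dropper, small jar, large jar from the left), each within about 2 mm of its disc centre, after about 30 s of robot time.

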